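# Wind the censer between the brazing burners

### The job

Two hand-cranked slides stand on the brazing bench. Take the wooden handle of the crank on the slide that carries the rectangular two-handled brass censer and wind it clockwise, keeping the crank on its square shaft end, until the middle of the censer stands between its two burner nozzles to within about a centimetre, then let go. Move the censer only by its crank, not by touching it or its slide plate, and leave the other slide, with the round bowl, where it is.

Things in the scene. Friction and masses are not known exactly. Their poses are not given: they have to be found in the camera images.
- crank: Steel crank of the censer's slide, loose on an upright 14 mm square shaft end, 20 mm engaged, held by gravity. Origin: shaft axis, hub underside, 60 mm above bench; z up. 55 mm along local x stands the wooden handle: upright, 22 mm diameter, spins freely, from 21 to 81 mm above the origin (grip at 55). Arm and hub top at 20. Any start angle. Turns with 2 N after slight play, stays where left.
- censer_slide: Slide plate (124 x 94 mm) with the rectangular brass censer clamped on it (150 mm long, 88 wide, 108 high). Origin: under the censer's middle on the plate's top, 56 mm above bench. Local x: along the slide, away from the crank, 200 mm from it at the start. Each full crank turn, clockwise from above, drives it 25 mm along local x; anticlockwise brings it back. A stop lies 100 mm from the start.
- burners: Two fixed unlit burners of the censer's slide: upright posts 196 mm apart, 143 mm high, either side of it, with brass nozzles facing each other 120 mm above bench, tips 124 mm apart. Origin: midway between the posts, at bench height; local x along the slide, away from the crank; local y from nozzle to nozzle. 50 to 80 mm farther along than the censer's middle at the start (2 to 3.2 turns).
- bowl_slide (a joint): Travel of the other slide (m, 0 at the start), a like one beside the first that carries a round three-legged brass bowl, 88 mm across. It has its own crank and burners and must stay where it is.
There are look-alikes about, which are no part of the job. Leave any purple or turquoise look-alike of the crank alone.

How it is judged:
By the outcome, as a careful person would: the job done as asked, in the order asked, and still so for the second after the job is handed in, with the robot touching nothing.
It also fails if it takes over 58 s, if anything falls off the work surface, if the arm or the gripper's body presses on something with over 40 N, if the wrist force passes 120 N, or if a joint passes its speed limit or range.

### The arm

A 6-joint arm with a two-finger parallel gripper is mounted at the origin on the work surface. World frame = base frame: x ahead of the robot, y to its left, z up, the work surface at z = 0. Lengths are in m, angles in rad, forces in N, time in s.
With the tool pointing down it reaches from about 0.275 to 0.825 m from the base axis. Payload 5.2 kg.
Tool frame: the origin (TCP) lies between the finger pads; the fingertips stand 14 mm ahead of it and the grasp point (between the pads) lies 5 mm behind it; z points along the fingers, y is the line along which they close (so a half turn about z gives the same grasp; the last joint's range is limited). The gripper opens to 93 mm and grips with 3 to 60 N. Pads are 15 mm wide; open, the fingers measure 128 mm over their backs; the gripper's body (75 mm by 188 mm) begins 65 mm behind the grasp point.
Start: joints at [-1.41, 0.259, 1.535, -0, 1.348, -0.203], TCP at [0.196, -0.514, 0.233] pointing down, gripper open.
Joint ranges: [-3.14, 3.14], [-0.91, 2.08], [0.19, 2.58], [-1.22, 4.36], [0.22, 2.71], [-3.12, 3.12]. Speed limits (rad/s): [2.57, 2.57, 3.14, 3.14, 3.14, 3.14].

### API

Orientations are given as a unit quaternion [w, x, y, z].
In Python, from workcell import state, imaging, bot gives the robot as it stands.
- The arm moves only by the tool step_arm, never from a script. Its argument "deltas" is one flat list of numbers, 7 for each row, row after row: the turn, a rotation vector about the world's x, y, z in units of pi rad (1.0 is pi rad), then the shift along the world's x, y, z in units of 800 mm (1.0 is 800 mm), then the opening, from -1 (shut) to 1 (fully open). In form: [wx, wy, wz, x, y, z, grip, wx, wy, wz, x, y, z, grip, ...]. A call has 1 to 10 rows; each row is the pose to reach, as a shift and turn from the pose commanded when the call began, turning the shorter way round; what a row does not reach only later rows make up. A row lasts 1/12 s, in which the tool goes at most 41.7 mm and 7.16 degrees, less where a joint would pass 70% of its speed; a pose out of reach is approached as far as the arm can. A call with a number of a shift or a turn outside -1 to 1 is refused whole. A call with a gripper value outside its range is refused whole. The fingers move at their own pace and stop on an object; "force" is the grip in N (left out, the last holds). Time passes only in rows, so rows that repeat a pose let the fingers close. It gives the time, the measured TCP pose, the force, the opening and the grip force at its end, in the units of the state.
- state(): the state, without advancing time (a new reading comes with each control period).
- imaging.grab_frame(name): name is "scene" or "top"; returns a dict with "pixels" (420x560x3 uint8, red, green, blue), "intrinsics" (3x3 intrinsics, pixels), "k1" (the pictures are not rectified: a ray, as slopes to the right and down, at radius r is drawn at 1 + k1 r^2 times it, then the intrinsics apply), "R" (3x3) and "t" (3): a world point X has camera coordinates R X + t. Camera axes: x right, y down, z forward; pixel columns grow to the right and rows downward; lengths in m; the calibration is good to about 2 mm. A picture is of the moment at which its call begins. There is no depth.
- bot.finish_job(): hands the job in; it is judged then, once.
The state is a dict: "time": time; "joints": joint angles; "qvel": joint speeds; "tau": joint torques, N m; "ee_pos": TCP position; "tcp_rot": TCP orientation; "wrist_force": force on the tool from outside, world axes, zero at the start; "wrist_torque": the same for the moment, N m; "width": finger opening in m; "finger_force": force on a finger pad.
Only numpy, scipy, OpenCV 4.12 (cv2) and the standard library are available. Lean on these libraries where they do the work, as an engineer would, in place of code of your own. Each camera call takes 0.05 s, during which the arm holds its last target. There are 200 camera calls.

## Working session

There is one attempt and no reset: what is moved stays moved. The work goes in short steps, Python scripts to look and compute and a tool call to move; the robot and the scene stay as the last step left them, time stands still between calls to the robot, and variables do not carry over. Pictures are saved under pics/ and viewed, at most 10 in all, crops included, and the job is handed in when it is done.

Besides the shell and the picture viewer there is one more tool, called after ">>>" as a command line: name --argument value ..., lists and objects as JSON in quotes. step_arm: Moves the arm, as the interface text tells. Shifts and turns lie within -1 to 1; 1 stands for 800 mm of shift or pi rad of turn. Its arguments: {"type":"object","properties":{"deltas":{"type":"array"},"force":{"type":"number"}},"required":["deltas"]}

```bash
mkdir -p pics
cat > h.py <<'E'
import numpy as np,cv2,pickle
from workcell import state,imaging,bot
def grab(n,save=None):
    f=imaging.grab_frame(n)
    if save: cv2.imwrite('pics/'+save,np.ascontiguousarray(f['pixels'][:,:,::-1]))
    pickle.dump(f,open(n+'.pkl','wb')); return f
def ray(f,u,v):
    K=np.array(f['intrinsics']);p=np.array([(u-K[0,2])/K[0,0],(v-K[1,2])/K[1,1]]);q=p.copy()
    for _ in range(20): q=p/(1+f['k1']*(q@q))
    R=np.array(f['R']);t=np.array(f['t']);d=R.T@np.array([q[0],q[1],1]);return -R.T@t,d/np.linalg.norm(d)
def plane(f,u,v,z):
    o,d=ray(f,u,v);return o+d*(z-o[2])/d[2]
def tri(f,a,g,b):
    o,d=ray(f,*a);p,e=ray(g,*b)
    s=np.linalg.lstsq(np.c_[d,-e],p-o,rcond=None)[0];A=o+d*s[0];B=p+e*s[1];return (A+B)/2,np.linalg.norm(A-B)
def proj(f,X):
    c=np.array(f['R'])@X+np.array(f['t']);q=c[:2]/c[2];q=q*(1+f['k1']*(q@q));K=np.array(f['intrinsics']);return K[:2,:2]@q+K[:2,2]
E
python3 - <<'E'
from h import *
for n in('scene','top'):
    f=grab(n,n+'1.png');print(n,-np.array(f['R']).T@f['t'],f['k1'],f['intrinsics'][0][0])
s=state();print({k:np.round(v,4) for k,v in s.items()})
E
```

```text
scene [ 1.48612541 -0.01899692  0.81014857] 0.04522432331080344 488.17294213455915
top [ 0.36469936 -0.05858566  1.08317004] -0.05994456401272762 444.68637159477333
{'time': np.float64(0.1), 'joints': array([-1.4098,  0.2592,  1.536 , -0.    ,  1.348 , -0.2028]), 'qvel': array([ 0.0004, -0.0025, -0.0009, -0.0007,  0.0009,  0.0014]), 'tau': array([ 2.50000e-03, -4.38212e+01, -2.84640e+01,  7.22000e-02,
        3.61000e-02, -1.00000e-04]), 'ee_pos': array([ 0.1956, -0.5135,  0.2319]), 'tcp_rot': array([-8.000e-04,  9.835e-01,  1.809e-01,  0.000e+00]), 'wrist_force': array([-0.8838,  0.121 ,  0.3103]), 'wrist_torque': array([ 0.0265, -0.0006,  0.0183]), 'finger_force': np.float64(0.0), 'width': np.float64(0.0929)}
```

View pics/scene1.png

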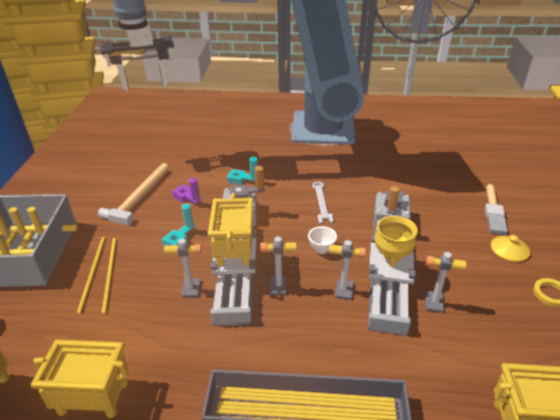

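View pics/top1.png

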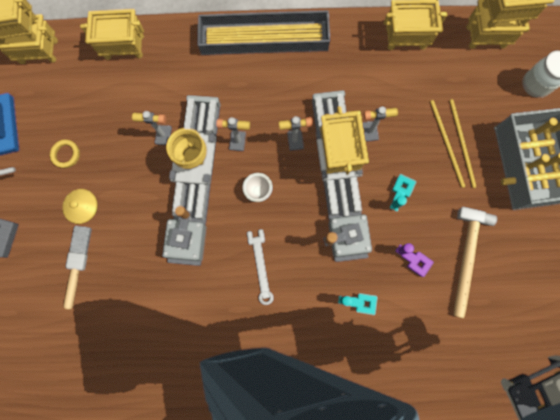

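The censer slide is at about (340,170) in the top view, with its crank hub at (350,235) and handle at (332,238). In the scene view the handle is at (259,178). I'll zoom in on both.

Run:
```python
from h import *
a=cv2.imread('pics/top1.png')[80:270,270:420];b=cv2.imread('pics/scene1.png')[150:330,150:310]
a=cv2.resize(a,None,fx=3,fy=3,interpolation=2)[:570];b=cv2.resize(b,None,fx=2,fy=2,interpolation=2)
c=np.zeros((570,770,3),np.uint8);c[:570,:450]=a;c[:360,450:770]=b;cv2.imwrite('pics/crop1.png',c)
for n in('top1','scene1'):
    h=cv2.cvtColor(cv2.imread(f'pics/{n}.png'),cv2.COLOR_BGR2HSV)
    for p in ([(332,238),(334,239),(300,260)] if n=='top1' else [(259,178),(259,172),(280,170)]): print(n,p,h[p[1],p[0]])
```

```text
top1 (332, 238) [ 16 139 203]
top1 (334, 239) [ 16 139 207]
top1 (300, 260) [ 13 148 143]
scene1 (259, 178) [ 14 156 136]
scene1 (259, 172) [ 13 151 135]
scene1 (280, 170) [ 10 138  96]
```

View pics/crop1.png

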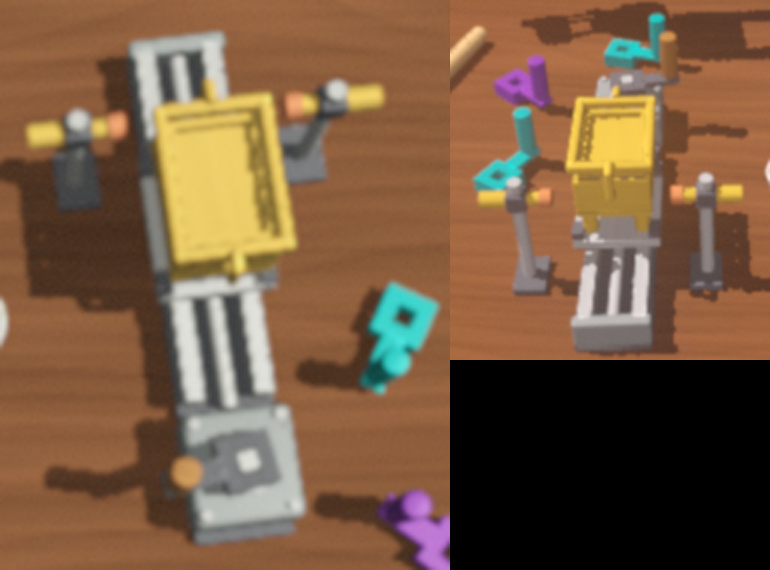

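The crop shows the handle top at top-view pixel (332.3,237.3) and scene pixel (259,169), and the shaft end at (352.7,233.3) in the top view. The nozzle tips are at (312,121.7) and (366,115), and the censer rim is clear.

Run:
```python
from h import *
f=pickle.load(open('top.pkl','rb'));g=pickle.load(open('scene.pkl','rb'))
T=lambda x,y:(x/3+270-.33,y/3+80-.33)
S=lambda x,y:((x-450)/2+150-.25,y/2+150-.25)
print('handle',tri(f,T(187,472),g,S(668,37)),plane(f,*T(187,472),.141))
H=plane(f,*T(187,472),.141);C=plane(f,*T(248,460),.081)
print('shaft',tri(f,T(248,460),g,S(627,79)),C,'arm',np.linalg.norm((H-C)[:2]),'ang',np.degrees(np.arctan2(*(H-C)[1::-1])))
n=[tri(f,T(126,125),g,S(672,192)),tri(f,T(288,105),g,S(552,197))];print('noz',n)
a=plane(f,*T(126,125),.12);b=plane(f,*T(288,105),.12);print(a,b,np.linalg.norm(a-b),(a+b)/2)
m=(a+b)/2;ax=np.array([-(b-a)[1],(b-a)[0]]);
for z in(.12,.14,.15,.164):
  r=np.array([plane(f,*T(*p),z) for p in[(157,107),(272,95),(296,247),(174,265)]]);
  print(z,r.mean(0),[np.linalg.norm(r[i]-r[i-1]).round(4) for i in range(4)])
k=[tri(f,T(157,107),g,S(656,97)),tri(f,T(210,85),g,S(616,92))]
# slide axis: base end corners
for p in[(130,45),(224,34),(197,535),(296,525)]:print('base',plane(f,*T(*p),.04))
r=[tri(f,T(*p),g,S(*q)) for p,q in(((157,107),(653,161)),((272,95),(567,164)),((296,247),(576,99)),((174,265),(655,97)))]
for x in r:print('rim',x)
```

```text
handle (array([ 0.47247412, -0.16046957,  0.13755344]), np.float64(0.002114895298677507)) [ 0.47199987 -0.15904088  0.141     ]
shaft (array([ 0.48671556, -0.21334423,  0.08075988]), np.float64(0.002697529998433147)) [ 0.48655754 -0.21194703  0.081     ] arm 0.054872446535098186 ang 105.38478812067346
noz [(array([ 0.74002735, -0.12755354,  0.12264117]), np.float64(0.00024476204236703944)), (array([ 0.75310123, -0.25149149,  0.120771  ]), np.float64(0.0013506090462112757))]
[ 0.74107099 -0.12786598  0.12      ] [ 0.75353569 -0.25233223  0.12      ] 0.1250888304793195 [ 0.74730334 -0.19009911  0.12      ]
0.12 [ 0.69684675 -0.20070458  0.12      ] [np.float64(0.1254), np.float64(0.0888), np.float64(0.1216), np.float64(0.0926)]
0.14 [ 0.68994979 -0.19775352  0.14      ] [np.float64(0.1228), np.float64(0.0869), np.float64(0.1191), np.float64(0.0907)]
0.15 [ 0.68650131 -0.19627798  0.15      ] [np.float64(0.1215), np.float64(0.086), np.float64(0.1178), np.float64(0.0897)]
0.164 [ 0.68167344 -0.19421224  0.164     ] [np.float64(0.1197), np.float64(0.0847), np.float64(0.116), np.float64(0.0884)]
base [ 0.84302944 -0.13993436  0.04      ]
base [ 0.85050191 -0.21902885  0.04      ]
base [ 0.43396159 -0.17528421  0.04      ]
base [ 0.4393983  -0.25290575  0.04      ]
rim (array([ 0.73767791, -0.14684711,  0.16213943]), np.float64(0.0023934206804643253))
rim (array([ 0.7454233 , -0.23281604,  0.16011178]), np.float64(0.0004220266487507937))
rim (array([ 0.6307287 , -0.24470825,  0.15575277]), np.float64(0.0017019621787635697))
rim (array([ 0.62023974, -0.15702844,  0.15477804]), np.float64(0.0031407765794419775))
```

>>> step_arm --deltas '[0, 0, 0, 0.0345, 0.0442, 0, 1, 0, 0, 0, 0.069, 0.0885, 0, 1, 0, 0, 0, 0.1036, 0.1327, 0, 1, 0, 0, 0, 0.138, 0.177, 0, 1, 0, 0, 0, 0.1727, 0.2211, 0, 1, 0, 0, 0, 0.207, 0.2654, 0, 1, 0, 0, 0, 0.242, 0.3096, 0, 1, 0, 0, 0, 0.2764, 0.3538, 0, 1, 0, 0, 0, 0.311, 0.398, 0, 1, 0, 0, 0, 0.328, 0.42, 0, 1]' --force 12

```text
time: 0.93
ee_pos: [0.4529, -0.1836, 0.2325]
tcp_rot: [-0.0, 0.984, 0.181, -0.0]
wrist_force: [0.3, -0.1, 0.1]
width: 0.093
finger_force: 0.0
```

>>> step_arm --deltas '[0, 0, 0, 0.0175, 0.0223, 0, 1, 0, 0, 0, 0.0175, 0.0223, 0, 1, 0, 0, 0, 0.0175, 0.0223, 0, 1]'

```text
time: 1.18
ee_pos: [0.4664, -0.1667, 0.2322]
tcp_rot: [-0.0, 0.983, 0.183, -0.0]
wrist_force: [0.4, -0.2, 0.0]
width: 0.0931
finger_force: 0.0
```

>>> step_arm --deltas '[0, 0, 0, 0, 0, 0, 1, 0, 0, 0, 0, 0, 0, 1]'

```text
time: 1.35
ee_pos: [0.4655, -0.1687, 0.2325]
tcp_rot: [-0.0, 0.984, 0.18, -0.0]
wrist_force: [0.3, -0.9, -0.2]
width: 0.0928
finger_force: 0.0
```

Run:
```python
from h import *
f=grab('scene','s2.png');f2=grab('top','t2.png');print(state()['ee_pos'])
```

```text
[ 0.46552629 -0.16892637  0.23258922]
```

View pics/s2.png

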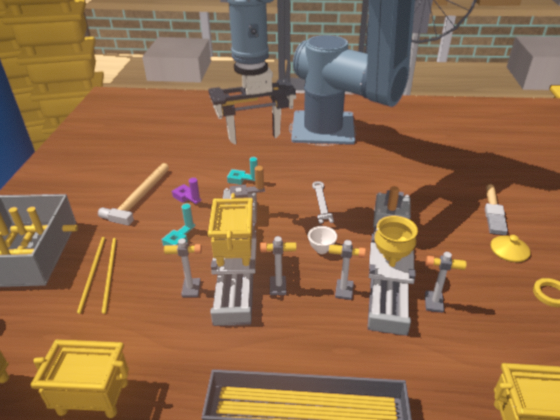

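The gripper hangs above the crank, with its fingertips at (230,140) and (277,135), and nothing has been disturbed. Next I correct the position, go down and close.

>>> step_arm --deltas '[0, 0, 0, 0.008, 0.011, 0, 1, 0, 0, 0, 0.008, 0.011, -0.03, 1, 0, 0, 0, 0.008, 0.011, -0.06, 1, 0, 0, 0, 0.008, 0.011, -0.09, 1, 0, 0, 0, 0.008, 0.011, -0.12, 1, 0, 0, 0, 0.008, 0.011, -0.14, 1, 0, 0, 0, 0.008, 0.011, -0.153, 1, 0, 0, 0, 0.008, 0.011, -0.153, 1, 0, 0, 0, 0.008, 0.011, -0.153, 1]'

```text
time: 2.2
ee_pos: [0.4725, -0.1589, 0.11]
tcp_rot: [-0.0, 0.984, 0.181, -0.0]
wrist_force: [-1.2, 0.2, 0.9]
width: 0.093
finger_force: 0.0
```

>>> step_arm --deltas '[0, 0, 0, 0, 0, 0, -0.3, 0, 0, 0, 0, 0, 0, -0.6, 0, 0, 0, 0, 0, 0, -0.7, 0, 0, 0, 0, 0, 0, -0.7, 0, 0, 0, 0, 0, 0, -0.8, 0, 0, 0, 0, 0, 0, -1, 0, 0, 0, 0, 0, 0, -1, 0, 0, 0, 0, 0, 0, -1]' --force 12

```text
time: 2.87
ee_pos: [0.4726, -0.159, 0.1103]
tcp_rot: [0.0, 0.984, 0.181, 0.0]
wrist_force: [0.3, -0.4, 0.3]
width: 0.0446
finger_force: 0.0
```

Run:
```python
from h import *
f=grab('scene');g=grab('top');print(state())
c=np.zeros((560,770,3),np.uint8)
a=cv2.resize(f['pixels'][100:290,150:310],None,fx=2.4,fy=2.4);b=cv2.resize(g['pixels'][160:340,270:430],None,fx=2.3,fy=2.3)
c[:a.shape[0],:a.shape[1]]=a;c[:b.shape[0],400:400+b.shape[1]]=b;cv2.imwrite('pics/c3.png',c[:,:,::-1])
```

```text
{'time': 2.9667, 'joints': array([-5.48609522e-01,  2.88504256e-01,  1.82320470e+00,  8.05645389e-07,
        1.02992113e+00,  6.58408760e-01]), 'qvel': array([-0.00028577,  0.00090897,  0.00176565,  0.00097181, -0.00083853,
       -0.00128578]), 'tau': array([ 3.94869930e-03, -4.07317042e+01, -2.36961704e+01,  6.08934858e-02,
       -3.52721068e-02,  2.41010766e-04]), 'ee_pos': array([ 0.47257619, -0.15897894,  0.11024692]), 'tcp_rot': array([-1.27438937e-05,  9.83503784e-01,  1.80887551e-01, -1.37084881e-05]), 'wrist_force': array([ 0.28850792, -0.1969195 , -0.70805774]), 'wrist_torque': array([-0.00157073, -0.02890835, -0.0297866 ]), 'finger_force': 0.0, 'width': 0.03598357119678955}
```

View pics/c3.png

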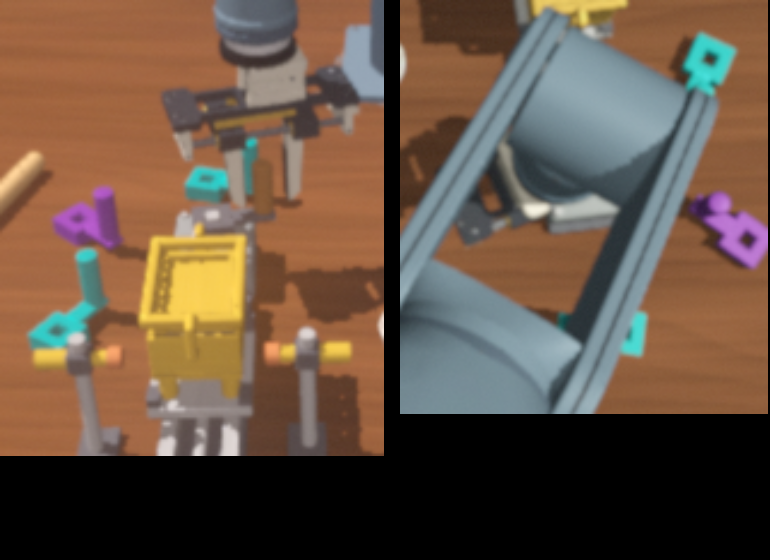

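The fingers straddle the wooden handle at (263,185) in the crop and are still closing at a 36 mm opening, so I close them fully.

>>> step_arm --deltas '[0, 0, 0, 0, 0, 0, -1, 0, 0, 0, 0, 0, 0, -1, 0, 0, 0, 0, 0, 0, -1, 0, 0, 0, 0, 0, 0, -1, 0, 0, 0, 0, 0, 0, -1]' --force 12

```text
time: 3.38
ee_pos: [0.473, -0.1596, 0.1104]
tcp_rot: [0.001, 0.984, 0.181, 0.0]
wrist_force: [-0.4, -4.0, -1.5]
width: 0.0217
finger_force: 12.0
```

Run:
```python
from h import *
C=np.array([.4866,-.2123]);s=state();P=s['ee_pos'][:2];d=P-C;r=np.linalg.norm(d);a0=np.degrees(np.arctan2(d[1],d[0]));print(r,a0,s['wrist_force'],s['width'],s['finger_force'])
a0=105
base=C+.055*np.array([np.cos(np.radians(a0)),np.sin(np.radians(a0))])
prev=base
for c in range(3):
  L=[]
  for k in range(1,11):
    a=np.radians(a0-12*(10*c+k));q=C+.055*np.array([np.cos(a),np.sin(a)]);L+=[0,0,0,*np.round((q-prev)/.8,4),0,-1]
  prev=q;print([float(x) if x else 0 for x in L])
```

```text
0.05444383308101567 104.51106002015187 [-0.38029864 -4.03613949 -1.4725175 ] 0.021717052378290913 11.98344960808754
[0, 0, 0, 0.0142, 0.0022, 0, -1.0, 0, 0, 0, 0.0285, 0.0015, 0, -1.0, 0, 0, 0, 0.0424, -0.0022, 0, -1.0, 0, 0, 0, 0.0552, -0.0087, 0, -1.0, 0, 0, 0, 0.0664, -0.0178, 0, -1.0, 0, 0, 0, 0.0755, -0.029, 0, -1.0, 0, 0, 0, 0.082, -0.0418, 0, -1.0, 0, 0, 0, 0.0857, -0.0557, 0, -1.0, 0, 0, 0, 0.0864, -0.07, 0, -1.0, 0, 0, 0, 0.0842, -0.0842, 0, -1.0]
[0, 0, 0, -0.0052, -0.0134, 0, -1.0, 0, 0, 0, -0.013, -0.0255, 0, -1.0, 0, 0, 0, -0.0231, -0.0356, 0, -1.0, 0, 0, 0, -0.0352, -0.0435, 0, -1.0, 0, 0, 0, -0.0486, -0.0486, 0, -1.0, 0, 0, 0, -0.0628, -0.0509, 0, -1.0, 0, 0, 0, -0.0772, -0.0501, 0, -1.0, 0, 0, 0, -0.091, -0.0464, 0, -1.0, 0, 0, 0, -0.1039, -0.0399, 0, -1.0, 0, 0, 0, -0.115, -0.0308, 0, -1.0]
[0, 0, 0, -0.009, 0.0112, 0, -1.0, 0, 0, 0, -0.0156, 0.024, 0, -1.0, 0, 0, 0, -0.0193, 0.0379, 0, -1.0, 0, 0, 0, -0.02, 0.0522, 0, -1.0, 0, 0, 0, -0.0178, 0.0664, 0, -1.0, 0, 0, 0, -0.0126, 0.0798, 0, -1.0, 0, 0, 0, -0.0048, 0.0919, 0, -1.0, 0, 0, 0, 0.0053, 0.102, 0, -1.0, 0, 0, 0, 0.0174, 0.1099, 0, -1.0, 0, 0, 0, 0.0308, 0.115, 0, -1.0]
```

>>> step_arm --deltas '[0, 0, 0, 0.014, 0.001, 0, -1, 0, 0, 0, 0.028, 0.0005, 0, -1, 0, 0, 0, 0.042, -0.003, 0, -1, 0, 0, 0, 0.055, -0.009, 0, -1, 0, 0, 0, 0.066, -0.018, 0, -1, 0, 0, 0, 0.066, -0.018, 0, -1]' --force 15

```text
time: 3.88
ee_pos: [0.5266, -0.1743, 0.1102]
tcp_rot: [0.0, 0.984, 0.181, -0.0]
wrist_force: [-0.9, -1.4, 2.5]
width: 0.0218
finger_force: 15.0
```

>>> step_arm --deltas '[0, 0, 0, 0.009, -0.011, 0, -1, 0, 0, 0, 0.0155, -0.024, 0, -1, 0, 0, 0, 0.019, -0.038, 0, -1, 0, 0, 0, 0.02, -0.052, 0, -1, 0, 0, 0, 0.018, -0.0665, 0, -1, 0, 0, 0, 0.018, -0.0665, 0, -1]'

```text
time: 4.38
ee_pos: [0.5402, -0.2296, 0.1105]
tcp_rot: [0.001, 0.984, 0.18, 0.001]
wrist_force: [2.7, -1.1, 2.8]
width: 0.0219
finger_force: 15.0
```

>>> step_arm --deltas '[0, 0, 0, -0.005, -0.0135, 0, -1, 0, 0, 0, -0.013, -0.0255, 0, -1, 0, 0, 0, -0.023, -0.0355, 0, -1, 0, 0, 0, -0.035, -0.0435, 0, -1, 0, 0, 0, -0.0485, -0.0485, 0, -1, 0, 0, 0, -0.063, -0.051, 0, -1, 0, 0, 0, -0.077, -0.05, 0, -1, 0, 0, 0, -0.091, -0.0465, 0, -1, 0, 0, 0, -0.104, -0.04, 0, -1, 0, 0, 0, -0.115, -0.031, 0, -1]'

```text
time: 5.22
ee_pos: [0.4461, -0.2506, 0.1103]
tcp_rot: [-0.001, 0.984, 0.18, 0.0]
wrist_force: [5.5, 2.8, 0.9]
width: 0.0216
finger_force: 15.0
```

>>> step_arm --deltas '[0, 0, 0, -0.009, 0.011, 0, -1, 0, 0, 0, -0.0155, 0.024, 0, -1, 0, 0, 0, -0.019, 0.038, 0, -1, 0, 0, 0, -0.02, 0.052, 0, -1, 0, 0, 0, -0.018, 0.0665, 0, -1, 0, 0, 0, -0.0125, 0.08, 0, -1, 0, 0, 0, -0.005, 0.092, 0, -1, 0, 0, 0, 0.0055, 0.102, 0, -1, 0, 0, 0, 0.0175, 0.11, 0, -1, 0, 0, 0, 0.031, 0.115, 0, -1]'

```text
time: 6.05
ee_pos: [0.4715, -0.1605, 0.1102]
tcp_rot: [0.002, 0.983, 0.181, -0.001]
wrist_force: [1.2, -9.6, -1.3]
width: 0.0215
finger_force: 15.0
```

Run:
```python
from h import *
f=grab('scene');g=grab('top');print(state()['ee_pos'],state()['wrist_force'])
c=np.zeros((560,770,3),np.uint8)
a=cv2.resize(f['pixels'][100:330,150:310],None,fx=2.4,fy=2.4);b=cv2.resize(g['pixels'][80:260,270:430],None,fx=2.3,fy=2.3)
c[:a.shape[0],:a.shape[1]]=a;c[:b.shape[0],385:385+b.shape[1]]=b[:,:385];cv2.imwrite('pics/c4.png',c[:,:,::-1])
```

```text
[ 0.47236448 -0.1603184   0.11023416] [ 1.46631964 -5.85638562  1.6030802 ]
```

View pics/c4.png

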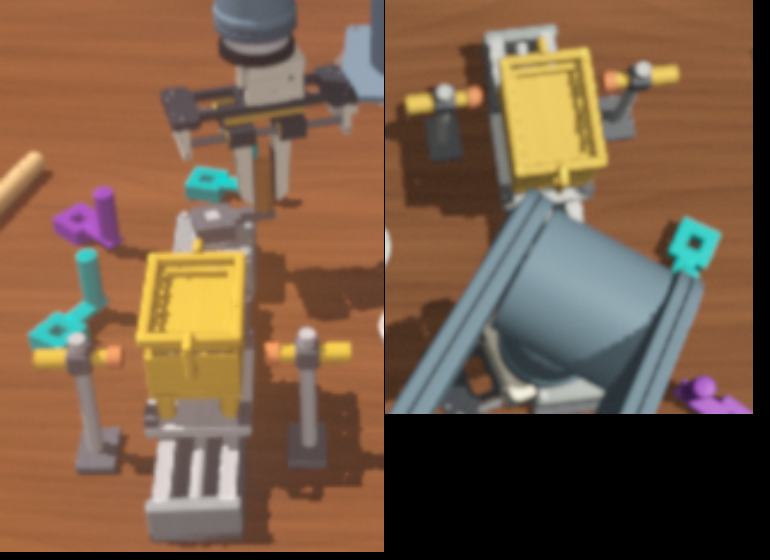

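After one turn the censer has advanced by about one lead, and the handle is still gripped with the crank seated. I wind the second turn.

>>> step_arm --deltas '[0, 0, 0, 0.014, 0.001, 0, -1, 0, 0, 0, 0.028, 0.0005, 0, -1, 0, 0, 0, 0.042, -0.003, 0, -1, 0, 0, 0, 0.055, -0.009, 0, -1, 0, 0, 0, 0.066, -0.018, 0, -1, 0, 0, 0, 0.0755, -0.029, 0, -1, 0, 0, 0, 0.082, -0.042, 0, -1, 0, 0, 0, 0.0855, -0.0555, 0, -1, 0, 0, 0, 0.0865, -0.07, 0, -1, 0, 0, 0, 0.084, -0.084, 0, -1]'

```text
time: 6.98
ee_pos: [0.5404, -0.2264, 0.1108]
tcp_rot: [-0.0, 0.983, 0.181, 0.001]
wrist_force: [6.5, 1.4, 1.5]
width: 0.0217
finger_force: 15.0
```

>>> step_arm --deltas '[0, 0, 0, -0.005, -0.0135, 0, -1, 0, 0, 0, -0.013, -0.0255, 0, -1, 0, 0, 0, -0.023, -0.0355, 0, -1, 0, 0, 0, -0.035, -0.0435, 0, -1, 0, 0, 0, -0.0485, -0.0485, 0, -1, 0, 0, 0, -0.063, -0.051, 0, -1, 0, 0, 0, -0.077, -0.05, 0, -1, 0, 0, 0, -0.091, -0.0465, 0, -1, 0, 0, 0, -0.104, -0.04, 0, -1, 0, 0, 0, -0.115, -0.031, 0, -1]'

```text
time: 7.82
ee_pos: [0.446, -0.2507, 0.1103]
tcp_rot: [-0.001, 0.984, 0.18, -0.0]
wrist_force: [6.0, 2.4, -0.1]
width: 0.0217
finger_force: 15.0
```

>>> step_arm --deltas '[0, 0, 0, -0.009, 0.011, 0, -1, 0, 0, 0, -0.0155, 0.024, 0, -1, 0, 0, 0, -0.019, 0.038, 0, -1, 0, 0, 0, -0.02, 0.052, 0, -1, 0, 0, 0, -0.018, 0.0665, 0, -1, 0, 0, 0, -0.0125, 0.08, 0, -1, 0, 0, 0, -0.005, 0.092, 0, -1, 0, 0, 0, 0.0055, 0.102, 0, -1, 0, 0, 0, 0.0175, 0.11, 0, -1, 0, 0, 0, 0.031, 0.114, 0, -1]'

```text
time: 8.65
ee_pos: [0.4712, -0.1607, 0.1102]
tcp_rot: [0.001, 0.983, 0.181, -0.001]
wrist_force: [-1.2, -6.2, 1.9]
width: 0.022
finger_force: 15.0
```

Run:
```python
from h import *
f=grab('scene');g=grab('top');print(state()['ee_pos'],state()['wrist_force'])
c=np.zeros((560,770,3),np.uint8)
a=cv2.resize(f['pixels'][100:330,150:310],None,fx=2.4,fy=2.4);b=cv2.resize(g['pixels'][80:260,270:430],None,fx=2.3,fy=2.3)
c[:a.shape[0],:a.shape[1]]=a;c[:b.shape[0],385:385+b.shape[1]]=b[:,:385];cv2.imwrite('pics/c5.png',c[:,:,::-1])
```

```text
[ 0.47212471 -0.16050847  0.11028139] [ 1.36094968 -4.025428    2.94496119]
```

View pics/c5.png

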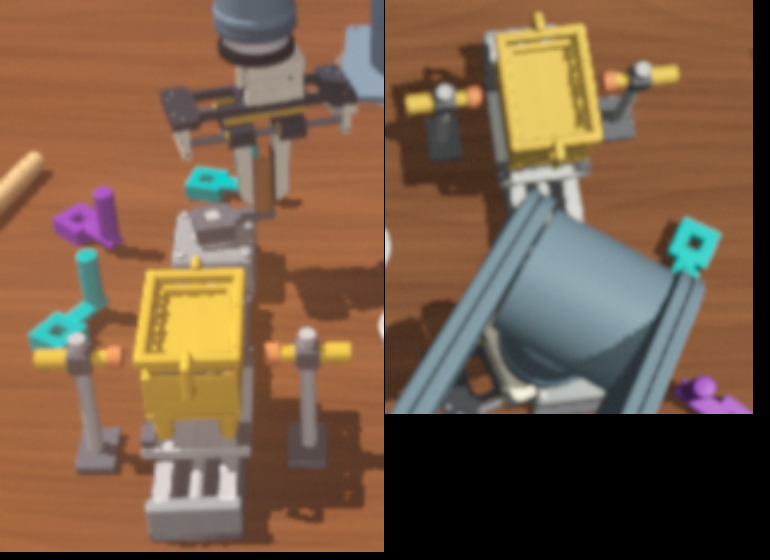

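After two turns the rim corners in the crop are at about (497,33), (587,26), (603,146) and (510,163) in the top view. In the scene view they are at (135,362), (243,360), (150,270) and (245,270).

Run:
```python
from h import *
g=pickle.load(open('top.pkl','rb'));f=pickle.load(open('scene.pkl','rb'))
T=lambda x,y:((x-385)/2.3+270-.3,y/2.3+80-.3)
S=lambda x,y:(x/2.4+150-.3,y/2.4+100-.3)
ax=np.array([.9960,.0930]);B=np.array([.7473,-.1901])
top=[(497,33),(587,26),(603,146),(510,163)];sc=[(243,360),(135,362),(150,270),(245,270)]
P=[]
for p,q in zip(top,sc):
    X,e=tri(g,T(*p),f,S(*q));P.append(X);print(X.round(4),round(e,4))
M=np.mean(P,0);print('mid',M,'left to go',(B-M[:2])@ax)
for z in(.155,.164):
  for t,F,pts in(('top',lambda p:plane(g,*T(*p),z),top),('sc',lambda p:plane(f,*S(*p),z),sc)):
    M=np.mean([F(p) for p in pts],0);print(t,z,(B-M[:2])@ax)
n=np.mean([tri(g,T(480,96),f,S(267,351))[0],tri(g,T(606,80),f,S(121,354))[0]],0);print('burner',n)
```

```text
[ 0.7901 -0.1413  0.1574] 0.003
[ 0.7956 -0.2292  0.1554] 0.003
[ 0.674  -0.2387  0.1538] 0.0001
[ 0.6618 -0.1524  0.1481] 0.0046
mid [ 0.73040606 -0.19042103  0.1536653 ] left to go 0.01685621925536048
top 0.155 0.01713604688704712
sc 0.155 0.01500473872676307
top 0.164 0.020546338243049578
sc 0.164 0.004471117469192995
burner [ 0.7463867  -0.18928554  0.12265489]
```

>>> step_arm --deltas '[0, 0, 0, 0.014, 0.001, 0, -1, 0, 0, 0, 0.028, 0.0005, 0, -1, 0, 0, 0, 0.042, -0.003, 0, -1, 0, 0, 0, 0.055, -0.009, 0, -1, 0, 0, 0, 0.066, -0.018, 0, -1, 0, 0, 0, 0.0755, -0.029, 0, -1, 0, 0, 0, 0.082, -0.042, 0, -1, 0, 0, 0, 0.0855, -0.0555, 0, -1, 0, 0, 0, 0.0865, -0.07, 0, -1, 0, 0, 0, 0.084, -0.084, 0, -1]'

```text
time: 9.58
ee_pos: [0.5403, -0.2269, 0.1107]
tcp_rot: [-0.001, 0.983, 0.181, 0.001]
wrist_force: [4.6, 0.6, 1.4]
width: 0.022
finger_force: 15.0
```

>>> step_arm --deltas '[0, 0, 0, -0.005, -0.0135, 0, -1, 0, 0, 0, -0.013, -0.0255, 0, -1, 0, 0, 0, -0.023, -0.0355, 0, -1, 0, 0, 0, -0.035, -0.0435, 0, -1, 0, 0, 0, -0.0485, -0.0485, 0, -1, 0, 0, 0, -0.063, -0.051, 0, -1, 0, 0, 0, -0.077, -0.05, 0, -1, 0, 0, 0, -0.077, -0.05, 0, -1]'

```text
time: 10.25
ee_pos: [0.475, -0.2673, 0.1104]
tcp_rot: [-0.0, 0.984, 0.181, -0.001]
wrist_force: [-0.4, -3.8, 3.9]
width: 0.022
finger_force: 15.0
```

Run:
```python
from h import *
f=grab('scene');g=grab('top');print(state()['ee_pos'],state()['wrist_force'])
c=np.zeros((560,780,3),np.uint8)
a=cv2.resize(f['pixels'][140:320,170:290],None,fx=3,fy=3,interpolation=2);b=cv2.resize(g['pixels'][80:200,280:410],None,fx=3,fy=3,interpolation=2)
c[:a.shape[0],:a.shape[1]]=a;c[:b.shape[0],370:370+b.shape[1]]=b;cv2.imwrite('pics/c6.png',c[:,:,::-1])
```

```text
[ 0.47637822 -0.26749027  0.11044594] [-1.0028386  -3.77670813  3.27662654]
```

View pics/c6.png

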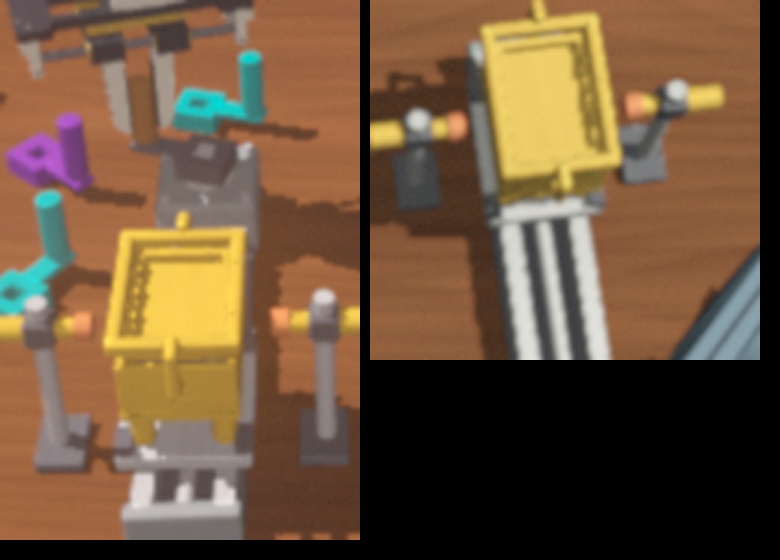

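Top-view rim corners are now at (483,26), (597,14), (619,163) and (499,178), and the nozzles are roughly level with the censer's middle. The plate edges are visible too, so I use them as a check.

Run:
```python
from h import *
g=pickle.load(open('top.pkl','rb'));f=pickle.load(open('scene.pkl','rb'))
T=lambda x,y:((x-370)/3+280-.33,y/3+80-.33)
S=lambda x,y:(x/3+170-.33,y/3+140-.33)
ax=np.array([.9955,.095])
n=[tri(g,T(465,125),f,S(273,319))[0],tri(g,T(627,104),f,S(91,323))[0]];B=np.mean(n,0)[:2];print('burner',n,B)
p2=[tri(g,T(418,118),f,S(323,293))[0],tri(g,T(677,86),f,S(37,299))[0]];print('posts',p2,np.mean(p2,0),np.linalg.norm(p2[0]-p2[1]))
top=[(483,26),(597,14),(619,163),(499,178)];sc=[(242,348),(107,348),(122,233),(245,231)]
P=[]
for p,q in zip(top,sc):
    X,e=tri(g,T(*p),f,S(*q));P.append(X);print(X.round(4),round(e,4))
M=np.mean(P,0);print('mid',M,'left',(B-M[:2])@ax)
k=[tri(g,T(540,10),f,S(170,355)),tri(g,T(565,180),f,S(183,217))];print('knobs',k)
near=plane(g,*T(547,210),.056);far=plane(f,*S(184,458),.056);print(near,far,(far-near)[:2]@ax,'plate left',(B-(near+far)[:2]/2)@ax)
```

```text
burner [array([ 0.74028812, -0.12726936,  0.12214176]), array([ 0.75318769, -0.25153121,  0.1231637 ])] [ 0.74673791 -0.18940028]
posts [array([ 0.73770888, -0.09164178,  0.14577914]), array([ 0.75687095, -0.28504643,  0.14671643])] [ 0.74728992 -0.1883441   0.14624778] 0.1943538546399597
[ 0.8049 -0.1403  0.1554] 0.002
[ 0.8114 -0.2261  0.1566] 0.0011
[ 0.6946 -0.2371  0.156 ] 0.003
[ 0.686  -0.15    0.1553] 0.0047
mid [ 0.74923457 -0.18835911  0.15582714] left -0.0025843428776667374
knobs [(array([ 0.81582444, -0.18413771,  0.15695577]), np.float64(0.0002070473374750824)), (array([ 0.68075226, -0.19580601,  0.1616343 ]), np.float64(0.0023448263570404098))]
[ 0.69204216 -0.19438711  0.056     ] [ 0.81162701 -0.18317871  0.056     ] 0.12011150991778104 plate left -0.005132393860146774
```

The censer is within about 3 mm of the burner line, inside tolerance. I open the fingers slightly, because the purple look-alike is near, and lift straight up.

>>> step_arm --deltas '[0, 0, 0, 0, 0, 0, -0.2, 0, 0, 0, 0, 0, 0, -0.2, 0, 0, 0, 0, 0, 0, -0.2, 0, 0, 0, 0, 0, 0, -0.2, 0, 0, 0, 0, 0, 0, -0.2]'

```text
time: 10.77
ee_pos: [0.4781, -0.2667, 0.1097]
tcp_rot: [-0.001, 0.983, 0.181, -0.0]
wrist_force: [-0.9, 0.1, 1.1]
width: 0.0369
finger_force: 0.0
```

>>> step_arm --deltas '[0, 0, 0, 0, 0, 0.01, -0.2, 0, 0, 0, 0, 0, 0.02, -0.2, 0, 0, 0, 0, 0, 0.04, -0.2, 0, 0, 0, 0, 0, 0.06, -0.2, 0, 0, 0, 0, 0, 0.09, -0.2, 0, 0, 0, 0, 0, 0.12, -0.2, 0, 0, 0, 0, 0, 0.15, -0.2, 0, 0, 0, -0.03, -0.03, 0.18, -0.2, 0, 0, 0, -0.06, -0.06, 0.18, -0.2, 0, 0, 0, -0.1, -0.1, 0.18, -0.2]'

```text
time: 11.6
ee_pos: [0.4016, -0.3454, 0.2575]
tcp_rot: [0.002, 0.983, 0.183, 0.002]
wrist_force: [-0.3, -1.0, -0.1]
width: 0.0372
finger_force: 0.0
```

>>> step_arm --deltas '[0, 0, 0, -0.04, -0.05, 0, -0.2, 0, 0, 0, -0.08, -0.1, 0, -0.2, 0, 0, 0, -0.12, -0.15, 0, -0.2, 0, 0, 0, -0.15, -0.2, 0, -0.2, 0, 0, 0, -0.15, -0.2, 0, -0.2, 0, 0, 0, -0.15, -0.2, 0, -0.2]'

```text
time: 12.1
ee_pos: [0.2767, -0.51, 0.2548]
tcp_rot: [0.002, 0.984, 0.178, -0.001]
wrist_force: [0.2, -0.2, 0.2]
width: 0.0373
finger_force: 0.0
```

Run:
```python
from h import *
f=grab('scene');g=grab('top','t7.png');print(state()['ee_pos'],state()['wrist_force'])
c=np.zeros((560,780,3),np.uint8)
a=cv2.resize(f['pixels'][140:320,170:290],None,fx=3,fy=3,interpolation=2);b=cv2.resize(g['pixels'][80:300,150:430],None,fx=1.45,fy=1.45,interpolation=2)
c[:a.shape[0],:a.shape[1]]=a;c[:b.shape[0],370:370+b.shape[1]]=b;cv2.imwrite('pics/c7.png',c[:,:,::-1])
```

```text
[ 0.27985439 -0.50561522  0.25463785] [-0.18360107  0.494162   -0.58897979]
```

View pics/c7.png

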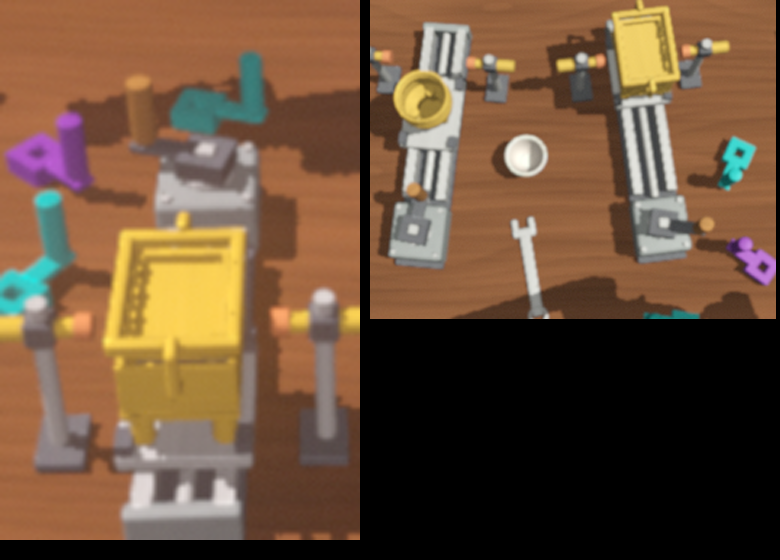

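The crank is still on its shaft with the handle at (140,110), and the censer is unmoved between the nozzles. The bowl slide and the look-alikes are where they were, and the arm is clear.

```bash
python3 -c "
from workcell import bot;print(bot.finish_job())"
```

```text
the job is handed in; nothing more can be done
None
```

The censer was wound clockwise about 2.6 turns to within an estimated 3–5 mm of the line between its two nozzles. I then let go of the handle with the crank still on its shaft and the bowl slide unmoved, and handed the job in; no verdict came back.

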